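# Index the dividing table and lock it

## Task

Wind the crank of the dividing table clockwise until the dial's long rib lies right under the fixed pointer, and stop there. Then turn the brass lock collar clockwise by its fin until the fin lines up with the lock mark, without wrenching it well past, and let go. Leave the other things on the bench where they are.

Things in the scene. Friction and masses are not known exactly. Their poses are not given: they have to be found in the camera images.
- machine: Iron dividing table, fixed: a round base (224 mm across, 45 high) with a gear box (100 x 125 mm, 66 high) beside it. Origin on the bench midway between the two; z up, x from the dial's centre towards the pointer, -y from dial to crank (axes 160 mm apart).
- dial_axis (a point): Centre of the level aluminium dial (132 mm across) on the round base, 62 mm above the bench at its rim. It carries a bolted round wooden board blank (86 mm across, bolt top 89 mm above the bench). The dial and collar both turn about the upright axis here.
- crank_axis (a point): Point on the upright axis of the crank, above the middle of the gear box, at the height (112 mm) of crank_handle. Clear of all else above it.
- crank_handle (a point): Middle of the crank's upright wooden grip: a round peg 16 mm in diameter, standing free from 85 to 135 mm above the bench (this point at 112 mm) on the end of the crank's flat arm (arm top at 84 mm). It circles crank_axis at 38 mm radius and spins freely on its own axis, so it can be pinched from above and carried round with the wrist still.
- crank (a joint): Crank angle, rad, grows as the crank goes clockwise seen from above. A worm gear makes the dial turn clockwise by 1/24 of it; about 1.7 to 2.7 turns are needed. Light (under 3 N at the grip), stays where it is left, can also be wound back.
- dial (a joint): Dial angle, rad, grows clockwise seen from above; it reads 0.70 when the long rib lies exactly under the pointer. It moves only through the crank.
- long_rib (a point): Point 60 mm from the dial's centre on the dial's one long broad rib (17 x 6 mm, raised 3 mm; the other 11 are 7 x 2 mm and lower). At the start it lies up to 40 degrees anticlockwise of the pointer.
- pointer_tip (a point): Tip of the fixed steel pointer that reaches in over the dial's rim, 60 mm from the dial's centre, 12 mm above the dial; bracket on the base's edge, top 76 mm.
- collar_fin (a point): Grasp point on the upright fin of the brass lock collar, a captive ring round the dial (172 mm across, top 60 mm above the bench). The fin points radially: 10 mm thick across it, 26 mm long radially, from 60 to 100 mm above the bench; this point is 85 mm above the bench, 87 mm from the dial's axis. z up; the frame turns with the collar.
- collar (a joint): Collar angle, rad, grows (tightens) clockwise seen from above; starts between 0 and 0.35 (loose), reads 1.25 when the fin is in line with the lock mark; hard stop at 1.75. It needs about 2 N at the fin and stays where it is left.
- lock_mark (a point): Middle of the fixed lock mark: a short raised steel bar (22 x 9 mm, top 59 mm above the bench) on the edge of the round base, pointing at the dial's axis from 110 mm; the fin, at its locked place, stands just inside it on the same radius.
- fish: Bystander, not to be disturbed: limewood fish carving lying flat, about 105 x 40 x 20 mm. Origin under its middle, on the bench.
- punch: Bystander, not to be disturbed: steel centre punch lying flat, 110 long, 13 high mm. Origin under its middle, on the bench.
- dish: Bystander, not to be disturbed: shallow brown ceramic dish, 116 across, 30 high mm. Origin under its middle, on the bench.
- jar: Bystander, not to be disturbed: squat olive-green glass jar with dark lid, 76 across, 72 high mm. Origin under its middle, on the bench.
- drill: Bystander, not to be disturbed: wooden hand drill with brass cap lying flat, about 320 long, 81 high mm. Origin under its middle, on the bench.
- gouge: Bystander, not to be disturbed: gouge lying flat, wooden handle, 215 long, 24 high mm. Origin under its middle, on the bench.
- mallet: Bystander, not to be disturbed: wooden mallet lying flat, 250 long, head 60 x 100 x 60 mm. Origin under its middle, on the bench.

How it is judged:
On the way, in this order (a step that is already met when the one before it is completed fails the run):
1. the dial's long rib is under the pointer (value of joint dial between 0.64 and 0.76 rad), for 0.2 s.
2. the lock collar's fin is in line with the lock mark, the dial still on its pointer (all of step 1 and value of joint collar between 1.15 and 1.35 rad), for 0.2 s.
At the end, for the whole second after the job is handed in: The dial's long rib is under the pointer (dial at 0.70 within 0.06 rad, about 3.5 mm at the rib), the collar's fin is in line with the lock mark (collar at 1.25 within 0.10 rad, about 9 mm at the fin), both at rest (all of step 2 and velocity of joint collar between -0.05 and 0.05 rad/s and velocity of joint dial between -0.05 and 0.05 rad/s); the robot touches nothing.
It fails at once if the lock collar is wrenched well past its mark (over 0.3 rad) (value of joint collar above 1.55 rad).
It fails at once if a bystander (fish, punch, dish, jar, drill, gouge or mallet) is shifted by more than 30 mm (distance of any of fish, punch, dish, jar, drill, gouge, mallet from where it was at the start of the episode above 0.03 m).
It also fails if it takes over 67 s, if anything falls off the work surface, if the arm or the gripper's body presses on something with over 40 N, if the wrist force passes 120 N, or if a joint passes its speed limit or range.

## Robot

A 7-joint arm with a two-finger parallel gripper is mounted at the origin on the work surface. World frame = base frame: x ahead of the robot, y to its left, z up, the work surface at z = 0. Lengths are in m, angles in rad, forces in N, time in s.
With the tool pointing down it reaches from about 0.35 to 0.9 m from the base axis. Payload 7.2 kg.
Tool frame: the origin (TCP) lies between the finger pads; the fingertips stand 11 mm ahead of it and the grasp point (between the pads) lies 8 mm behind it; y points along the fingers, x is the direction in which the jaws open and shut, and the axes are right-handed (so a half turn about y gives the same grasp; the last joint's range is limited). The gripper opens to 85 mm and grips with 20 to 120 N. Pads are 22 mm wide; open, the fingers measure 114 mm over their backs; the gripper's body (76 mm by 85 mm) begins 54 mm behind the grasp point. The pads swing forward as they close: fully open they stand 13 mm farther back than shut.
Start: joints at [1.134, 0.411, -0.013, 1.596, 0.006, 1.134, -0.082], TCP at [0.225, -0.583, 0.242] pointing down, gripper open.
Joint ranges: [-2.95, 2.95], [-0.29, 1.99], [-1.47, 1.44], [0.14, 2.54], [-1.03, 4.17], [0.13, 1.85], [-2.86, 2.86]. Speed limits (rad/s): [2.39, 2.39, 3.01, 3.01, 3.14, 3.14, 3.14].

## Interface

Orientations are given as [roll, pitch, yaw] about the fixed x, y, z axes, in that order (R = Rz(yaw) Ry(pitch) Rx(roll)).
In Python, from bench import ctrl, cams gives the robot as it stands.
- The arm moves only by the tool step_arm, never from a script. Its argument "deltas" is text: rows parted by semicolons, each of 5 numbers parted by spaces: the shift along the tool's x, y, z in m, then the turn about the tool's y in degrees, then the finger opening in m, from 0 to 0.0854. A call has 1 to 5 rows; each row is the pose to reach, as a shift and turn from the pose commanded when the call began, along the tool's axes at that moment; what a row does not reach only later rows make up. A row lasts 1/12 s, in which the tool goes at most 41.7 mm and 7.16 degrees, less where a joint would pass 70% of its speed; a pose out of reach is approached as far as the arm can. A call with a gripper value outside its range is refused whole. The fingers move at their own pace and stop on an object; "newtons" is the grip in N (left out, the last holds). Time passes only in rows, so rows that repeat a pose let the fingers close. It gives the time, the measured TCP pose, the force and the opening at its end, in the units of the state.
- ctrl.sense(): the state, without advancing time (a new reading comes with each control period).
- cams.snapshot(name): name is "side" or "top"; returns (picture, depth): 480x640x3 uint8, blue, green, red; 480x640 float32, m along the optical axis (not along the pixel's ray), 0 where there is no reading.
- cams.calibration(name): a dict with "K" (3x3 intrinsics, pixels), "cam_to_world" (4x4, takes a point from camera to world coordinates). Camera axes: x right, y up, looking along -z (the intrinsics and any distortion apply to the point x, -y, -z); pixel columns grow to the right and rows downward; lengths in m; the calibration is good to about 2 mm. A picture is of the moment at which its call begins. calibration takes no time and is no camera call.
- ctrl.sign_off(): hands the job in, once; it reports no verdict.
The state is a dict: "clock": time; "joints": joint angles; "joint_vel": joint speeds; "tau": joint torques, N m; "ee_pos": TCP position; "orientation": TCP orientation; "ft_force": force on the tool from outside, world axes, zero at the start; "torque": the same for the moment, N m; "gripper_width": finger opening in m.
Only numpy, scipy, OpenCV 4.12 (cv2) and the standard library are available. Lean on these libraries where they do the work, as an engineer would, in place of code of your own. Each camera call takes 0.05 s, during which the arm holds its last target.

## Working session

There is one attempt and no reset: what is moved stays moved. The work goes in short steps, Python scripts to look and compute and a tool call to move; the robot and the scene stay as the last step left them, time stands still between calls to the robot, and variables do not carry over. Pictures are saved under pics/ and viewed, and the job is handed in when it is done.

Besides the shell and the picture viewer there is one more tool, called after "Request:" as name(argument=value, ...) on one line, values as JSON. step_arm: Moves the arm, as the interface text tells. Its arguments: {"type":"object","properties":{"deltas":{"type":"string"},"newtons":{"type":"number"}},"required":["deltas"]}

```bash
ls; mkdir -p pics; python3 - <<'E'
from bench import ctrl,cams
import cv2,numpy as np
print(ctrl.sense())
for n in ("top","side"):
    p,d=cams.snapshot(n); cv2.imwrite(f"pics/{n}0.png",p); np.savez(f"{n}0.npz",p=p,d=d)
    print(n,cams.calibration(n))
E
```

```text
pics
{'clock': 0.0, 'joints': array([ 1.13381733,  0.4119022 , -0.01273328,  1.59707109,  0.00557892,
        1.13429054, -0.08220501]), 'joint_vel': array([ 3.62581466e-04, -5.50666130e-04, -9.63895367e-04, -5.75323513e-04,
        3.45155819e-04,  8.75389418e-05,  7.20978776e-04]), 'tau': array([ 4.93679772e-05, -6.00611758e+01,  6.82162251e-01, -2.99405569e+01,
        1.38019063e-02,  1.07297947e-02, -3.01311893e-06]), 'ee_pos': array([ 0.22510028, -0.5825305 ,  0.24144043]), 'orientation': array([-1.57088501,  0.00163358, -1.20198708]), 'ft_force': array([ 0.01887022, -0.07888564, -0.14670678]), 'torque': array([-0.00425773,  0.02378519, -0.02359458]), 'gripper_width': 0.08538729231870994}
top {'K': array([[549.06860004,   0.        , 321.79449553],
       [  0.        , 549.06860004, 241.65503887],
       [  0.        ,   0.        ,   1.        ]]), 'cam_to_world': array([[ 0.01690119,  0.99663025, -0.0802652 ,  0.42382314],
       [-0.99984731,  0.01720283,  0.00306789,  0.02797239],
       [ 0.00443834,  0.08020109,  0.99676882,  1.5827262 ],
       [ 0.        ,  0.        ,  0.        ,  1.        ]])}
side {'K': array([[569.10741359,   0.        , 314.74375977],
       [  0.        , 569.10741359, 243.91303916],
       [  0.        ,   0.        ,   1.        ]]), 'cam_to_world': array([[-0.76399105,  0.32876166, -0.55518777, -0.37492317],
       [-0.6451788 , -0.37874563,  0.66354809,  1.12360485],
       [ 0.00787423,  0.86514017,  0.50146832,  0.95394717],
       [ 0.        ,  0.        ,  0.        ,  1.        ]])}
```

View pics/top0.png

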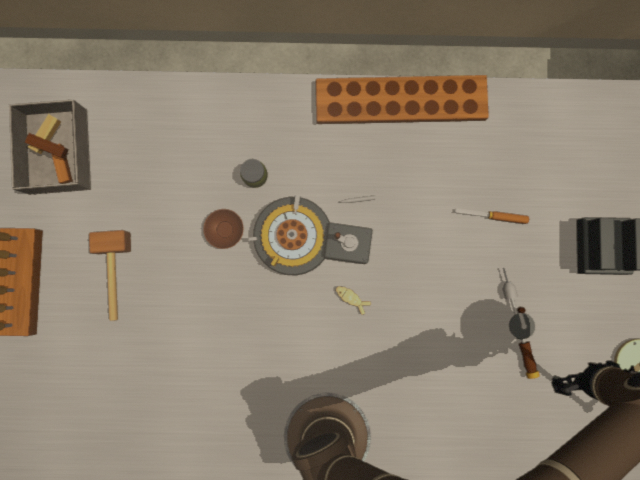

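View pics/side0.png

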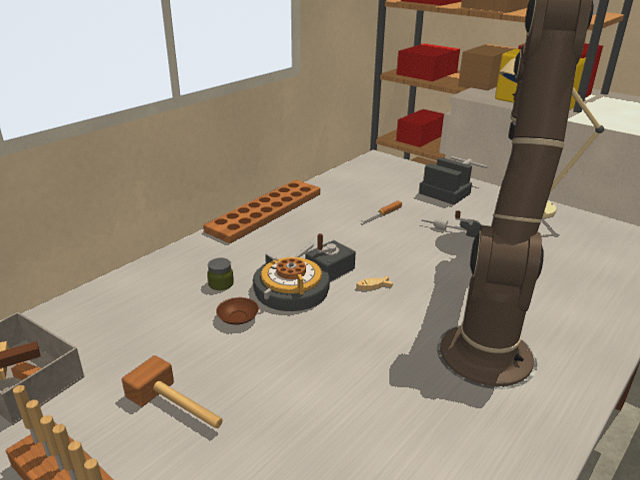

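```bash
python3 - <<'E'
import cv2,numpy as np
p=np.load("top0.npz")["p"]
c=p[180:290,230:390]; cv2.imwrite("pics/topz.png",cv2.resize(c,(800,550),interpolation=cv2.INTER_CUBIC))
p=np.load("side0.npz")["p"]
c=p[225:325,195:355]; cv2.imwrite("pics/sidez.png",cv2.resize(c,(800,500),interpolation=cv2.INTER_CUBIC))
E
```

```text
(no output)
```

View pics/topz.png

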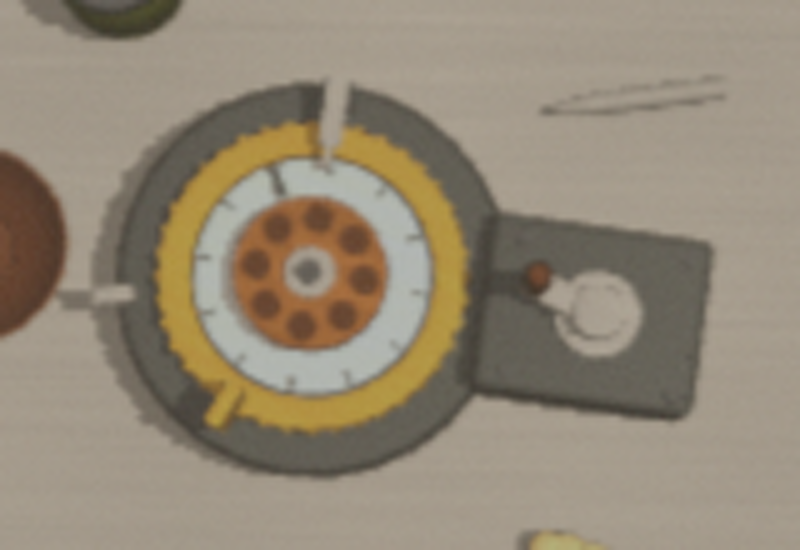

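View pics/sidez.png

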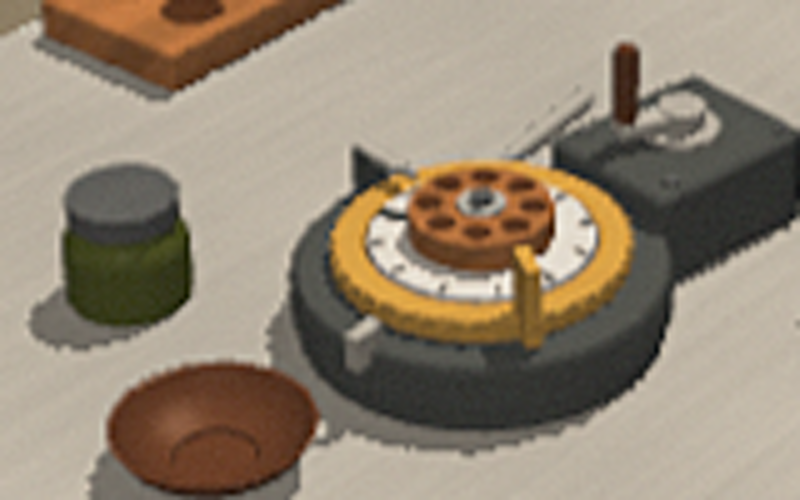

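```bash
cat > h.py <<'E'
import cv2,numpy as np
from bench import ctrl,cams
def ray(n,u,v):
    c=cams.calibration(n);K=c["K"];T=c["cam_to_world"]
    d=np.array([(u-K[0,2])/K[0,0],-(v-K[1,2])/K[1,1],-1.]);return T[:3,3],T[:3,:3]@d
def onz(n,u,v,z):
    o,d=ray(n,u,v);return (o+d*(z-o[2])/d[2])
def proj(n,P):
    c=cams.calibration(n);K=c["K"];T=c["cam_to_world"]
    q=T[:3,:3].T@(np.asarray(P)-T[:3,3]);return K[0,0]*q[0]/-q[2]+K[0,2],K[1,1]*-q[1]/-q[2]+K[1,2]
def tri(u1,v1,u2,v2):
    o1,d1=ray("top",u1,v1);o2,d2=ray("side",u2,v2);d1=d1/np.linalg.norm(d1);d2=d2/np.linalg.norm(d2)
    s=np.linalg.lstsq(np.c_[d1,-d2],o2-o1,rcond=None)[0];a=o1+s[0]*d1;b=o2+s[1]*d2
    return (a+b)/2,np.linalg.norm(a-b)
def polar(n,p,c,z,r0,r1,scale=3,w=720):
    """unwrap: columns=world azimuth deg (0..360 at .5), rows radius mm"""
    az=np.deg2rad(np.arange(w)*360/w);R=np.arange(r0,r1,.5)/1000
    A,RR=np.meshgrid(az,R);mx=np.zeros(A.shape,np.float32);my=mx.copy()
    C=cams.calibration(n);K=C["K"];T=C["cam_to_world"]
    P=np.stack([c[0]+RR*np.cos(A),c[1]+RR*np.sin(A),np.full(A.shape,z)],-1)
    q=(P-T[:3,3])@T[:3,:3]
    mx=(K[0,0]*q[...,0]/-q[...,2]+K[0,2]).astype(np.float32);my=(-K[1,1]*q[...,1]/-q[...,2]+K[1,2]).astype(np.float32)
    return cv2.remap(p,mx,my,cv2.INTER_CUBIC)
E
python3 - <<'E'
from h import *
p=np.load("top0.npz")["p"]
hsv=cv2.cvtColor(p,cv2.COLOR_BGR2HSV)
def zz(x,y): return 230+(x+.5)/5-.5,180+(y+.5)/5-.5
def blob(m,box):
    x0,y0,x1,y1=box;mm=np.zeros_like(m);mm[y0:y1,x0:x1]=m[y0:y1,x0:x1]
    n,l,s,c=cv2.connectedComponentsWithStats(mm);i=1+np.argmax(s[1:,4]);return (l==i).astype(np.uint8)*255
y=blob(cv2.inRange(hsv,(18,120,100),(32,255,255)),(255,195,330,275))
ct=max(cv2.findContours(y,cv2.RETR_EXTERNAL,cv2.CHAIN_APPROX_NONE)[0],key=len)
pts=np.array([onz("top",*q[0],.060)[:2] for q in ct])
def circ(pts):
    for _ in range(5):
        A=np.c_[2*pts,np.ones(len(pts))];s=np.linalg.lstsq(A,(pts**2).sum(1),rcond=None)[0];r=np.sqrt(s[2]+s[0]**2+s[1]**2)
        e=np.linalg.norm(pts-s[:2],axis=1)-r;pts=pts[abs(e)<max(.003,1.5*e.std())]
    return s[:2],r,len(pts)
print("collar",circ(pts))
# inner hole
cs,h=cv2.findContours(y,cv2.RETR_CCOMP,cv2.CHAIN_APPROX_NONE)
ins=[c for c,hh in zip(cs,h[0]) if hh[3]>=0];ct=max(ins,key=len)
print("dial",circ(np.array([onz("top",*q[0],.061)[:2] for q in ct])))
w=blob(cv2.inRange(hsv,(4,90,60),(16,255,255)),(270,210,315,255))
ct=max(cv2.findContours(w,cv2.RETR_EXTERNAL,cv2.CHAIN_APPROX_NONE)[0],key=len)
print("wood",circ(np.array([onz("top",*q[0],.080)[:2] for q in ct])))
print("hub",onz("top",*zz(598,312),.084))
print("grip top",onz("top",*zz(538,274),.135))
print("pointer tip",onz("top",*zz(326,163),.074), "outer",onz("top",*zz(338,85),.076))
print("mark",onz("top",*zz(115,293),.059),"rib",onz("top",*zz(279,184),.064))
print("fin top",onz("top",*zz(224,405),.1))
E
```

```text
collar (array([0.5639504 , 0.10686523]), np.float64(0.07855027935032749), 313)Traceback (most recent call last):
  File "<stdin>", line 19, in <module>
ValueError: max() iterable argument is empty
```

```bash
cat >> h.py <<'E'
def zz(x,y): return 230+(x+.5)/5-.5,180+(y+.5)/5-.5
def blob(m,box):
    x0,y0,x1,y1=box;mm=np.zeros_like(m);mm[y0:y1,x0:x1]=m[y0:y1,x0:x1]
    n,l,s,c=cv2.connectedComponentsWithStats(mm);i=1+np.argmax(s[1:,4]);return (l==i).astype(np.uint8)*255
def circ(pts):
    for _ in range(5):
        A=np.c_[2*pts,np.ones(len(pts))];s=np.linalg.lstsq(A,(pts**2).sum(1),rcond=None)[0];r=np.sqrt(s[2]+s[0]**2+s[1]**2)
        e=np.linalg.norm(pts-s[:2],axis=1)-r;pts=pts[abs(e)<max(.002,1.5*e.std())]
    return s[:2],r,len(pts),e.std()
E
python3 - <<'E'
from h import *
p=np.load("top0.npz")["p"]
hsv=cv2.cvtColor(p,cv2.COLOR_BGR2HSV)
y=blob(cv2.inRange(hsv,(18,120,100),(32,255,255)),(255,195,330,275))
ct=max(cv2.findContours(y,cv2.RETR_EXTERNAL,cv2.CHAIN_APPROX_NONE)[0],key=len)
P=np.array([onz("top",*q[0],.060)[:2] for q in ct]);r=np.linalg.norm(P-[.564,.107],axis=1)
print("collar out",circ(P[r>.078])," in",circ(P[r<.074]))
w=blob(cv2.inRange(hsv,(4,90,60),(16,255,255)),(270,210,315,255))
ct=max(cv2.findContours(w,cv2.RETR_EXTERNAL,cv2.CHAIN_APPROX_NONE)[0],key=len)
print("wood",circ(np.array([onz("top",*q[0],.080)[:2] for q in ct])))
print("hub",onz("top",*zz(598,312),.084))
print("grip top",onz("top",*zz(538,274),.135))
print("pointer tip",onz("top",*zz(326,163),.074), "outer",onz("top",*zz(338,85),.076))
print("mark",onz("top",*zz(115,293),.059),"rib",onz("top",*zz(279,184),.064))
print("fin top",onz("top",*zz(224,405),.1))
# depth check
d=np.load("top0.npz")["d"]
for n,x,yy in (("grip",538,274),("bolt",310,270),("hub",598,312),("fin",224,405)):
    u,v=zz(x,yy);D=d[int(round(v)),int(round(u))];o,dd=ray("top",u,v);print(n,o+dd*D)
E
```

```text
collar out (array([0.56392327, 0.10714731]), np.float64(0.08515429364392352), 157, np.float64(0.000903198629577621))  in (array([0.56421354, 0.10660671]), np.float64(0.06946182151522463), 137, np.float64(0.0007561553132161037))
wood (array([0.5637126 , 0.10710855]), np.float64(0.040685108861035525), 85, np.float64(0.0007865432712570087))
hub [ 0.54485637 -0.0517069   0.084     ]
grip top [ 0.56037951 -0.01695176  0.135     ]
pointer tip [0.62580888 0.09942274 0.074     ] outer [0.66920018 0.0935883  0.076     ]
mark [0.55284557 0.21605323 0.059     ] rib [0.61490888 0.12581509 0.064     ]
fin top [0.48968935 0.15051976 0.1       ]
grip [ 0.56090483 -0.01712458  0.12943071]
bolt [0.56443739 0.10604672 0.09237178]
hub [ 0.5449918  -0.05179605  0.08232301]
fin [0.48956719 0.15029248 0.10274997]
```

```bash
python3 - <<'E'
from h import *
p=np.load("top0.npz")["p"];c=(.5640,.1069)
U=polar("top",p,c,.063,44,70)
# show az from -60..60 : roll
V=np.roll(U,200,axis=1)[:,::-1] # 
cv2.imwrite("pics/pol.png",cv2.resize(U,(720,52*8//2),interpolation=cv2.INTER_NEAREST))
g=cv2.cvtColor(U,cv2.COLOR_BGR2GRAY).astype(float)
pr=g[2*8:2*19].mean(0) # r 52..63
from scipy.ndimage import gaussian_filter1d,median_filter
b=median_filter(pr,61,mode="wrap");e=gaussian_filter1d(b-pr,3,mode="wrap")
for i in range(720):
    if e[i]>4 and e[i]==e[np.arange(i-8,i+9)%720].max():
        j=np.arange(i-10,i+11);w=np.clip(e[j%720],0,None);print(i/2,(j*w).sum()/w.sum()/2,round(e[i],1))
E
```

```text
21.0 21.116286557594083 62.9
50.5 50.26548197189453 11.8
81.0 80.98406210462349 17.5
110.5 110.61473938549634 15.7
140.5 140.8029947786559 12.9
170.5 170.480077582771 17.0
200.5 200.74483623958363 16.1
231.0 231.1596849309431 9.8
262.0 261.8860047795035 11.9
291.5 291.6190558886689 16.8
321.5 321.51752386438505 12.0
352.5 352.8910049348805 15.5
```

View pics/pol.png

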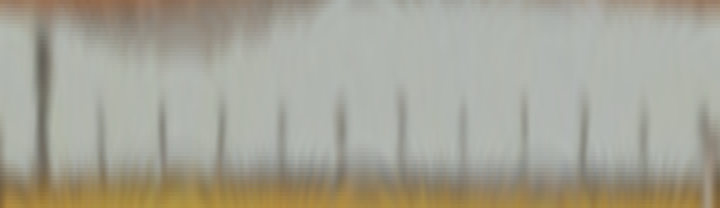

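Request:
step_arm(deltas="-.0248 0 .0314 -7 .085; -.0496 0 .0628 -14 .085; -.0744 0 .0942 -21 .085; -.0992 0 .1256 -28 .085; -.124 0 .157 -35 .085", newtons=25)

```text
clock: 0.52
ee_pos: [0.3274, -0.4089, 0.242]
orientation: [-1.571, 0.0, -0.585]
ft_force: [1.1, 0.1, 0.1]
gripper_width: 0.0848
```

Request:
step_arm(deltas="-.0022 0 .04 -7 .085; -.0045 0 .08 -14 .085; -.0067 0 .12 -21 .085; -.009 0 .16 -28 .085; -.0112 0 .2 -33.87 .085")

```text
clock: 0.93
ee_pos: [0.4295, -0.2366, 0.2423]
orientation: [-1.571, 0.0, 0.006]
ft_force: [0.7, -0.3, 0.0]
gripper_width: 0.0851
```

```bash
python3 -c "
from h import *
s=ctrl.sense();print(s['ee_pos'],s['orientation'],s['joints'])"
```

```text
[ 0.42954013 -0.23658776  0.24226404] [-1.57101552e+00  1.95371972e-04  6.10853964e-03] [ 0.77327132  0.21308782 -0.42598049  1.89162988  0.1007859   1.05770264
  0.31233282]
```

Request:
step_arm(deltas=".0213 0 .0357 0 .085; .0426 0 .0714 0 .085; .0639 0 .107 0 .085; .0852 0 .1428 0 .085; .1065 0 .1785 0 .06")

```text
clock: 1.35
ee_pos: [0.5362, -0.0582, 0.2422]
orientation: [-1.571, 0.0, -0.0]
ft_force: [1.8, -0.7, 0.0]
gripper_width: 0.0749
```

Request:
step_arm(deltas=".0123 0 .0205 0 .05; .0245 0 .041 0 .05; .0245 .01 .041 0 .05; .0245 .01 .041 0 .05; .0245 .01 .041 0 .05")

```text
clock: 1.77
ee_pos: [0.5593, -0.0198, 0.2313]
orientation: [-1.571, 0.003, -0.0]
ft_force: [-0.0, 0.0, -0.7]
gripper_width: 0.0496
```

```bash
python3 - <<'E'
from h import *
s=ctrl.sense();print(s['clock'],s['ee_pos'],s['orientation'],s['ft_force'])
p,d=cams.snapshot("side");cv2.imwrite("pics/s1.png",cv2.resize(p[150:300,240:400],(800,750)[:2] if 0 else (640,600),interpolation=cv2.INTER_CUBIC))
E
```

```text
1.7667 [ 0.55928107 -0.01975896  0.23125174] [-1.57129355e+00  2.53478133e-03 -3.14272803e-04] [-0.00932946  0.03911553 -0.65267433]
```

View pics/s1.png

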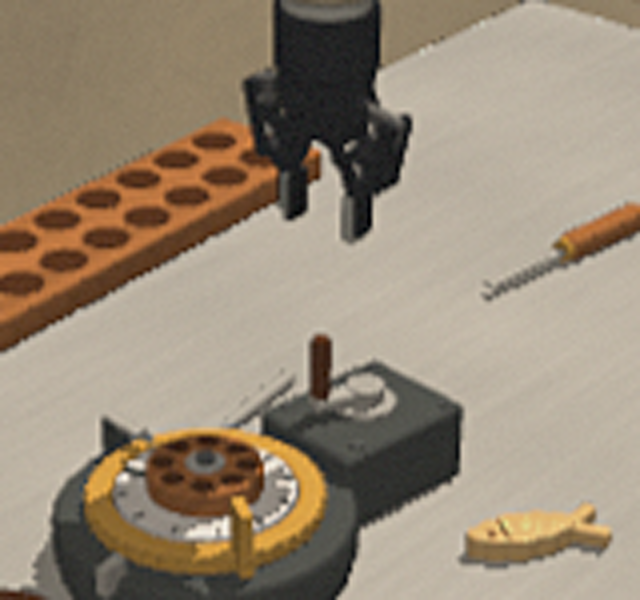

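Request:
step_arm(deltas=".001 .04 .0028 0 .05; .001 .08 .0028 0 .05; .001 .11 .0028 0 .05; .001 .126 .0028 0 .05; .001 .126 .0028 0 .05")

```text
clock: 2.23
ee_pos: [0.5584, -0.0181, 0.1029]
orientation: [-1.571, 0.006, -0.002]
ft_force: [0.2, -0.0, -0.9]
gripper_width: 0.0499
```

Request:
step_arm(deltas="0 0 0 0 .03; 0 0 0 0 .02; 0 0 0 0 .0; 0 0 0 0 .0; 0 0 0 0 .0", newtons=25)

```text
clock: 2.65
ee_pos: [0.5622, -0.0165, 0.1081]
orientation: [-1.572, -0.003, -0.0]
ft_force: [-1.8, -1.3, 7.3]
gripper_width: 0.0154
```

Request:
step_arm(deltas="0 0 0 0 0; 0 0 0 0 0; 0 0 0 0 0", newtons=25)

```text
clock: 2.9
ee_pos: [0.5622, -0.0166, 0.1081]
orientation: [-1.572, -0.003, -0.0]
ft_force: [-0.9, -1.3, 7.3]
gripper_width: 0.015
```

```bash
python3 - <<'E'
from h import *
s=ctrl.sense();print(s['clock'],s['ee_pos'],s['orientation'],s['ft_force'],s['gripper_width'])
p,d=cams.snapshot("side");cv2.imwrite("pics/s2.png",cv2.resize(p[180:330,240:400],(640,600),interpolation=cv2.INTER_CUBIC))
E
```

```text
2.9 [ 0.5622383  -0.01655476  0.10810528] [-1.57173893e+00 -2.80763334e-03 -4.07936871e-04] [-0.91009926 -1.33737007  7.29952528] 0.014962582072574402
```

View pics/s2.png

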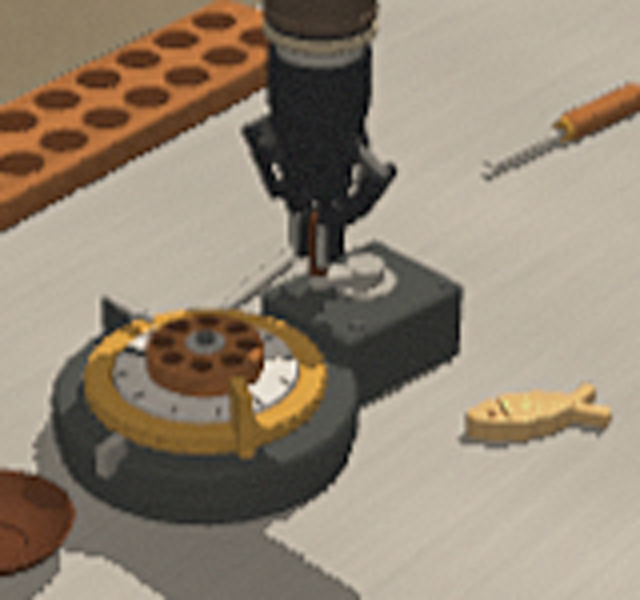

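```bash
python3 - <<'E'
import numpy as np
for t0 in (66,-24,-114,-204):
    f=lambda a:38*np.array([np.cos(np.deg2rad(a)),np.sin(np.deg2rad(a))])
    print(t0,"; ".join("%.4f 0 %.4f 0 0"%tuple((f(t0-18*k)-f(t0))/1000) for k in range(1,6)))
E
```

```text
66 0.0100 0 -0.0065 0 0; 0.0175 0 -0.0157 0 0; 0.0217 0 -0.0268 0 0; 0.0223 0 -0.0387 0 0; 0.0193 0 -0.0502 0 0
-24 -0.0065 0 -0.0100 0 0; -0.0157 0 -0.0175 0 0; -0.0268 0 -0.0217 0 0; -0.0387 0 -0.0223 0 0; -0.0502 0 -0.0193 0 0
-114 -0.0100 0 0.0065 0 0; -0.0175 0 0.0157 0 0; -0.0217 0 0.0268 0 0; -0.0223 0 0.0387 0 0; -0.0193 0 0.0502 0 0
-204 0.0065 0 0.0100 0 0; 0.0157 0 0.0175 0 0; 0.0268 0 0.0217 0 0; 0.0387 0 0.0223 0 0; 0.0502 0 0.0193 0 0
```

Request:
step_arm(deltas=".001 -.004 0 0 0; .001 -.004 0 0 0")

```text
clock: 3.12
ee_pos: [0.5606, -0.0161, 0.1091]
orientation: [-1.57, 0.003, 0.0]
ft_force: [-0.1, 0.4, -12.2]
gripper_width: 0.0153
```

Request:
step_arm(deltas=".0100 0 -.0065 0 0; .0175 0 -.0157 0 0; .0217 0 -.0268 0 0; .0223 0 -.0387 0 0; .0193 0 -.0502 0 0")

```text
clock: 3.53
ee_pos: [0.5779, -0.0664, 0.1087]
orientation: [-1.57, 0.01, -0.0]
ft_force: [-16.9, 8.4, -3.5]
gripper_width: 0.0152
```

Request:
step_arm(deltas="-.0075 .0015 -.0100 0 0; -.0172 .0015 -.0175 0 0; -.0283 .0015 -.0217 0 0; -.0402 .0015 -.0223 0 0; -.0517 .0015 -.0193 0 0")

```text
clock: 3.95
ee_pos: [0.5308, -0.0858, 0.109]
orientation: [-1.57, -0.002, -0.0]
ft_force: [2.9, 4.1, -12.6]
gripper_width: 0.0153
```

```bash
python3 -c "
from h import *
s=ctrl.sense();print(s['ee_pos'],s['ft_force'])"
```

```text
[ 0.5308406  -0.08580162  0.10898474] [  2.90820175   4.11088139 -12.57288669]
```

Request:
step_arm(deltas="-.0100 .002 .0065 0 0; -.0175 .002 .0157 0 0; -.0217 .002 .0268 0 0; -.0223 .002 .0387 0 0; -.0193 .002 .0502 0 0")

```text
clock: 4.37
ee_pos: [0.5078, -0.0365, 0.1085]
orientation: [-1.573, 0.006, -0.002]
ft_force: [-15.4, 3.9, 19.0]
gripper_width: 0.0148
```

Request:
step_arm(deltas=".0065 0 .0100 0 0; .0157 0 .0175 0 0; .0268 0 .0217 0 0; .0387 0 .0223 0 0; .0502 0 .0193 0 0")

```text
clock: 4.78
ee_pos: [0.5632, -0.017, 0.1086]
orientation: [-1.573, -0.003, 0.0]
ft_force: [-5.5, -7.1, 5.6]
gripper_width: 0.0151
```

Request:
step_arm(deltas=".0090 -.001 -.0065 0 0; .0165 -.001 -.0157 0 0; .0207 -.001 -.0268 0 0; .0213 -.001 -.0387 0 0; .0183 -.001 -.0502 0 0")

```text
clock: 5.2
ee_pos: [0.5779, -0.0664, 0.1085]
orientation: [-1.57, 0.004, -0.0]
ft_force: [-15.3, 7.6, 7.7]
gripper_width: 0.015
```

Request:
step_arm(deltas="-.0065 0 -.0100 0 0; -.0157 0 -.0175 0 0; -.0268 0 -.0217 0 0; -.0387 0 -.0223 0 0; -.0502 0 -.0193 0 0")

```text
clock: 5.62
ee_pos: [0.5307, -0.0858, 0.1088]
orientation: [-1.57, -0.004, -0.0]
ft_force: [2.3, 4.7, -6.6]
gripper_width: 0.0151
```

Request:
step_arm(deltas="-.0090 0 .0065 0 0; -.0165 0 .0157 0 0; -.0207 0 .0268 0 0; -.0213 0 .0387 0 0; -.0183 0 .0502 0 0")

```text
clock: 6.03
ee_pos: [0.5081, -0.0354, 0.1087]
orientation: [-1.573, 0.004, -0.001]
ft_force: [-8.5, 2.1, 8.3]
gripper_width: 0.0154
```

```bash
cat > look.py <<'E'
from h import *
import sys
from scipy.ndimage import gaussian_filter1d,median_filter
p,d=cams.snapshot("top");n=sys.argv[1];c=(.5640,.1069)
cv2.imwrite(f"pics/{n}.png",cv2.resize(p[180:290,230:390],(800,550),interpolation=cv2.INTER_CUBIC))
U=polar("top",p,c,.063,44,70)
cv2.imwrite(f"pics/{n}_pol.png",cv2.resize(U,(720,208)))
g=cv2.cvtColor(U,cv2.COLOR_BGR2GRAY).astype(float)
for r in ((52,63),(46,53)):
    pr=g[2*(r[0]-44):2*(r[1]-44)].mean(0)
    b=median_filter(pr,61,mode="wrap");e=gaussian_filter1d(b-pr,3,mode="wrap")
    print(r,[(round(i/2,1),int(e[i])) for i in range(720) if e[i]>4 and e[i]==e[np.arange(i-8,i+9)%720].max()])
E
python3 look.py t1;python3 -c "
from h import *
s=ctrl.sense();print(s['ee_pos'],s['ft_force'])"
```

```text
(52, 63) [(25.0, 14), (54.5, 12), (114.5, 9), (144.5, 10), (175.0, 8), (205.0, 7), (235.0, 10), (295.5, 15), (325.0, 14), (355.5, 66)]
(46, 53) [(355.0, 45)]
[ 0.50983159 -0.0319029   0.10884945] [-8.01245951  6.33686989 -0.51711661]
```

View pics/t1.png

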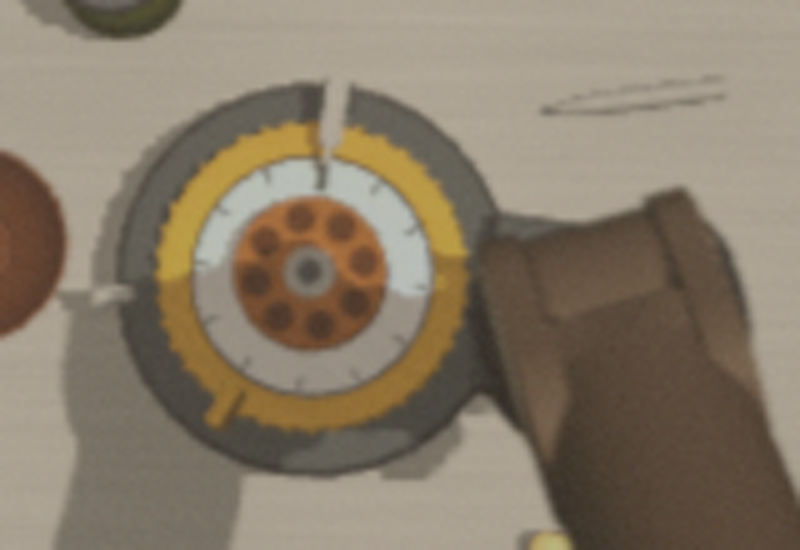

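Request:
step_arm(deltas=".0052 0 .0085 0 0; .0124 0 .0153 0 0; .0217 0 .0203 0 0; .0217 0 .0203 0 0; .0217 0 .0203 0 0")

```text
clock: 6.5
ee_pos: [0.5337, -0.0131, 0.1088]
orientation: [-1.569, -0.003, 0.002]
ft_force: [-1.0, 6.3, 3.3]
gripper_width: 0.015
```

```bash
python3 look.py t2;python3 -c "
from h import *
s=ctrl.sense();print(s['ee_pos'],s['ft_force'])"
```

```text
(52, 63) [(22.0, 10), (52.5, 11), (82.0, 8), (112.0, 10), (142.5, 9), (172.5, 9), (203.0, 7), (232.5, 11), (278.0, 15), (323.5, 12), (352.5, 58)]
(46, 53) [(352.5, 54)]
[ 0.53341662 -0.01317364  0.10876138] [-0.38647047  7.49245995  2.44682861]
```

View pics/t2.png

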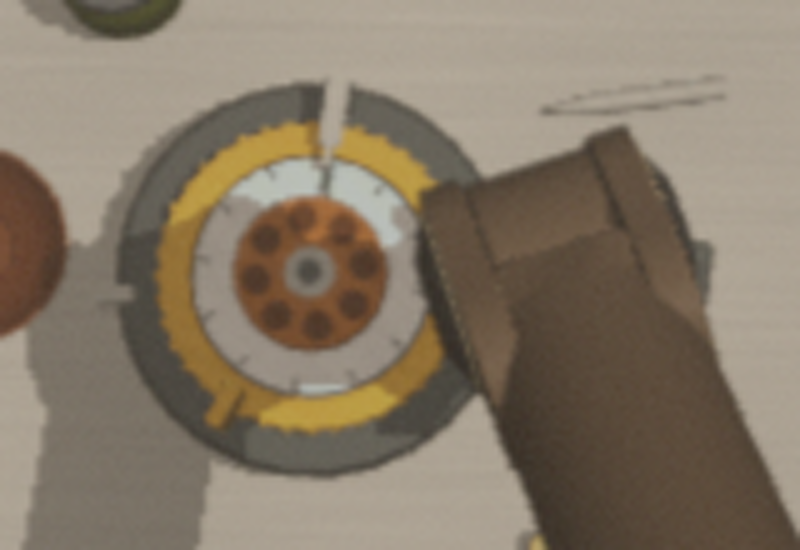

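Request:
step_arm(deltas="0 0 0 0 .03; 0 0 0 0 .05; 0 0 0 0 .05; 0 0 0 0 .05; 0 0 0 0 .05")

```text
clock: 6.97
ee_pos: [0.5323, -0.0157, 0.1079]
orientation: [-1.571, -0.0, -0.001]
ft_force: [0.3, -0.6, -0.2]
gripper_width: 0.05
```

Request:
step_arm(deltas="0 -.02 0 0 .05; 0 -.05 0 0 .05; 0 -.085 0 0 .05; 0 -.12 0 0 .05; 0 -.12 0 0 .05")

```text
clock: 7.38
ee_pos: [0.5354, -0.0147, 0.2344]
orientation: [-1.571, -0.01, -0.0]
ft_force: [1.4, 0.9, -0.4]
gripper_width: 0.0503
```

```bash
python3 look.py t3;python3 -c "
from h import *
s=ctrl.sense();print(s['ee_pos'],s['orientation'],s['ft_force'])"
```

```text
(52, 63) [(22.5, 11), (52.5, 12), (82.0, 8), (112.0, 9), (142.5, 8), (172.5, 18), (203.5, 10), (233.0, 12), (262.5, 14), (292.5, 5), (323.0, 12), (353.0, 61)]
(46, 53) [(20.5, 4), (278.0, 21), (319.0, 5), (353.0, 49)]
[ 0.53430008 -0.0151132   0.23145393] [-1.57150243e+00 -7.03770418e-03 -5.91871671e-04] [-0.345637    0.27013997 -1.12303589]
```

Request:
step_arm(deltas="-.009 0 .033 -7 .05; -.018 0 .066 -14 .05; -.027 0 .1 -21 .05; -.036 0 .134 -28 .05; -.044 0 .1655 -35 .05")

```text
clock: 7.85
ee_pos: [0.487, 0.1517, 0.2269]
orientation: [-1.57, 0.001, 0.617]
ft_force: [0.2, -0.0, -0.5]
gripper_width: 0.05
```

Request:
step_arm(deltas="0 0 0 -7 .04; 0 0 0 -14 .04; 0 0 0 -21 .04; 0 0 0 -24.7 .04; 0 0 0 -24.7 .04")

```text
clock: 8.27
ee_pos: [0.4877, 0.15, 0.2266]
orientation: [-1.569, 0.001, 1.045]
ft_force: [0.4, -0.9, -0.9]
gripper_width: 0.0397
```

```bash
python3 - <<'E'
from h import *
s=ctrl.sense();print(s['ee_pos'],s['orientation'],s['joints'])
y=s['orientation'][2];d=np.array([.4897,.1505])-s['ee_pos'][:2]
print("tool x,z",d[0]*np.cos(y)+d[1]*np.sin(y),-d[0]*np.sin(y)+d[1]*np.cos(y),"down",s['ee_pos'][2]-.081)
p,d=cams.snapshot("side");cv2.imwrite("pics/s3.png",cv2.resize(p[180:330,200:360],(640,600),interpolation=cv2.INTER_CUBIC))
E
```

```text
[0.48770154 0.14999966 0.22660088] [-1.56938347e+00  1.08880728e-03  1.04488805e+00] [ 0.2836657   0.34511212 -0.83543195  1.8481411   0.28825089  1.07630337
  0.38320091]
tool x,z 0.0014359516395435062 -0.0014772344790448515 down 0.14560088180010655
```

View pics/s3.png

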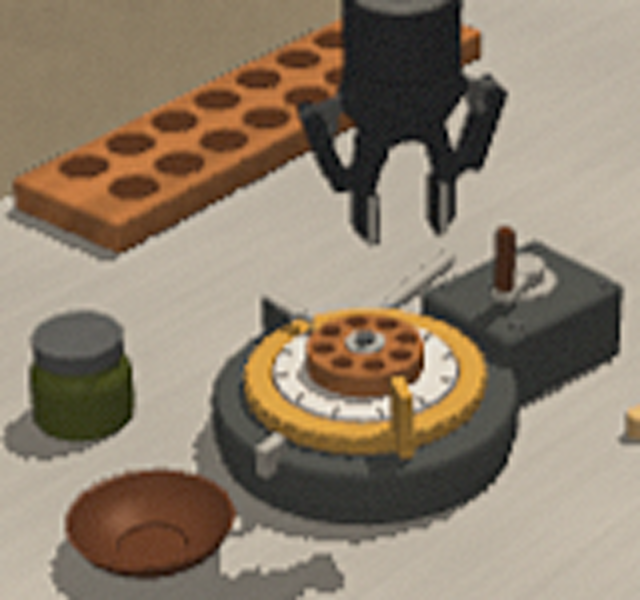

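Request:
step_arm(deltas=".0015 .04 -.0015 0 .04; .0015 .08 -.0015 0 .04; .0015 .115 -.0015 0 .04; .0015 .144 -.0015 0 .04; .0015 .144 -.0015 0 .04")

```text
clock: 8.73
ee_pos: [0.4867, 0.1491, 0.0784]
orientation: [-1.564, 0.007, 1.039]
ft_force: [-0.5, -0.7, 0.5]
gripper_width: 0.0403
```

```bash
python3 - <<'E'
from h import *
s=ctrl.sense();print(s['ee_pos'],s['orientation'],s['ft_force'])
p,d=cams.snapshot("side");cv2.imwrite("pics/s4.png",cv2.resize(p[180:330,200:360],(640,600),interpolation=cv2.INTER_CUBIC))
E
```

```text
[0.48668009 0.14913652 0.07843521] [-1.56435918  0.00661421  1.03946192] [-0.48379945 -0.69936888  0.53559581]
```

View pics/s4.png

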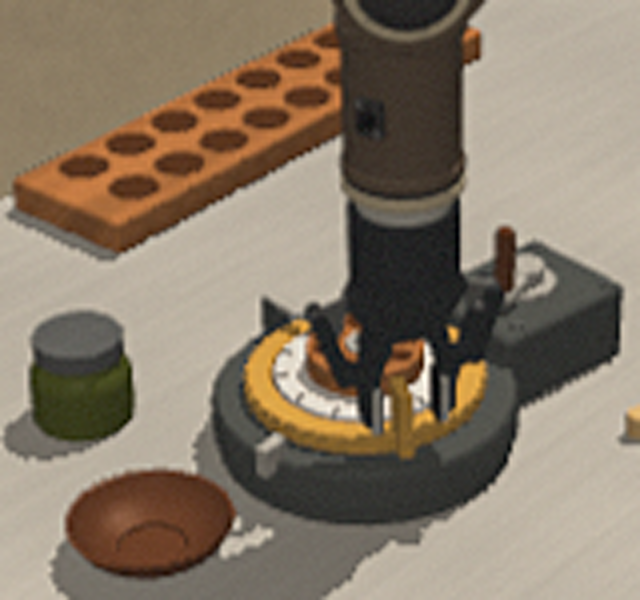

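Request:
step_arm(deltas=".002 -.005 0 0 .03; .002 -.005 0 0 .015; .002 -.005 0 0 0; .002 -.005 0 0 0; .002 -.005 0 0 0", newtons=30)

```text
clock: 9.2
ee_pos: [0.4923, 0.1528, 0.0913]
orientation: [-1.574, -0.002, 1.04]
ft_force: [-4.1, -1.2, 8.7]
gripper_width: 0.0096
```

Request:
step_arm(deltas="0 0 0 0 0; 0 0 0 0 0")

```text
clock: 9.37
ee_pos: [0.4923, 0.1528, 0.0913]
orientation: [-1.574, -0.002, 1.04]
ft_force: [-2.9, -1.1, 7.6]
gripper_width: 0.0094
```

```bash
python3 - <<'E'
from h import *
s=ctrl.sense();print(s['ee_pos'],s['orientation'],s['ft_force'],s['gripper_width'])
e=s['ee_pos'][:2]-[.564,.1069];print(np.rad2deg(np.arctan2(e[1],e[0])),np.linalg.norm(e))
for a in (6,12,18,24,30): print(a,.0865*np.sin(np.deg2rad(a)),.0865*(np.cos(np.deg2rad(a))-1))
E
```

```text
[0.49232249 0.15276536 0.09130017] [-1.57370827 -0.00161154  1.0401672 ] [-2.94115404 -1.09737857  7.63111225] 0.009384985030543464
147.38543356934906 0.08509581448232123
6 0.009041712072652025 -0.0004738560506443604
12 0.017984361255736183 -0.0018902325365258079
18 0.026729970013432948 -0.00423361134046922
24 0.035182719626056715 -0.007478317913915024
30 0.04324999999999999 -0.01158880257264605
```

Request:
step_arm(deltas=".009 0 -.0005 6 0; .018 0 -.0019 12 0; .0267 0 -.0042 18 0; .0352 0 -.0075 24 0; .0432 0 -.0116 30 0")

```text
clock: 9.78
ee_pos: [0.5241, 0.1819, 0.0913]
orientation: [-1.575, 0.0, 0.51]
ft_force: [-3.0, -10.5, 11.0]
gripper_width: 0.0092
```

```bash
python3 look.py t5; python3 - <<'E'
from h import *
s=ctrl.sense();print(s['ee_pos'],s['orientation'],s['ft_force'],s['gripper_width'])
e=s['ee_pos'][:2]-[.564,.1069];print(np.rad2deg(np.arctan2(e[1],e[0])),np.linalg.norm(e))
p,d=cams.snapshot("side");cv2.imwrite("pics/s5.png",cv2.resize(p[180:330,200:360],(640,600),interpolation=cv2.INTER_CUBIC))
E
```

```text
(52, 63) [(22.5, 11), (52.5, 13), (74.0, 23), (203.5, 14), (232.5, 13), (262.5, 17), (293.0, 10), (323.5, 12), (353.0, 61)]
(46, 53) [(81.0, 9), (353.0, 56)]
[0.52553205 0.18256171 0.09132226] [-1.57450401e+00 -1.35721391e-03  5.01831745e-01] [ 0.24037339 -5.31312516 10.27270819] 0.009146862930398446
116.94971021393701 0.08487919100792043
```

View pics/s5.png

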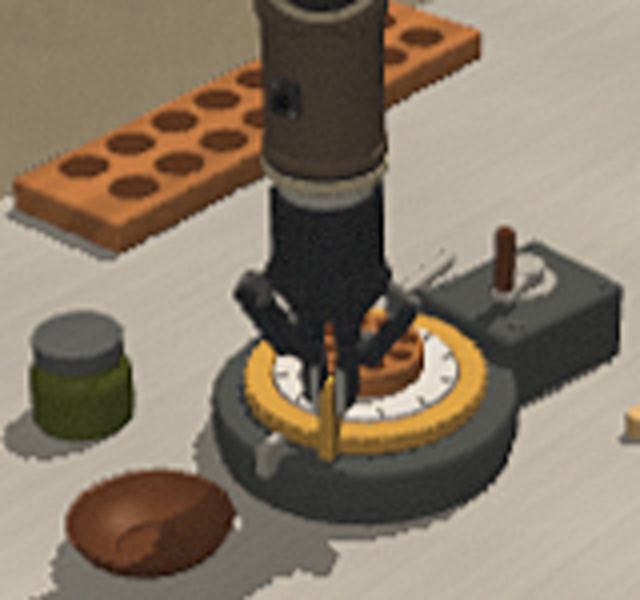

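View pics/t5.png

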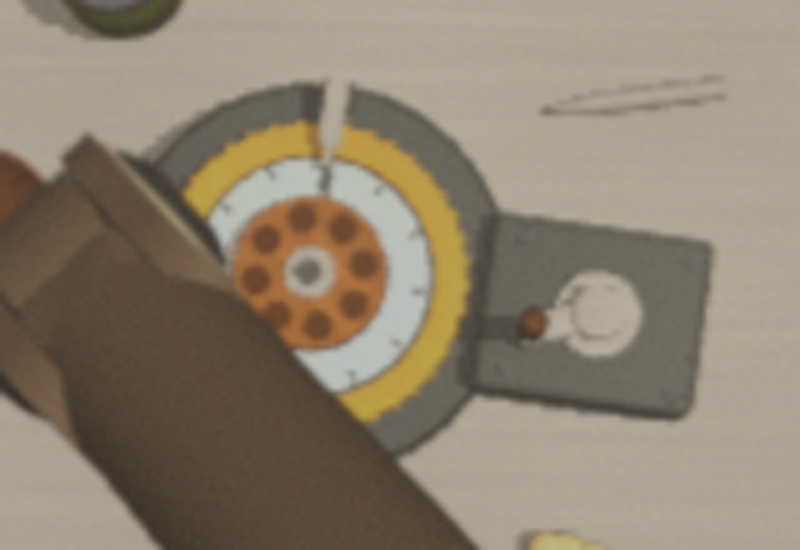

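Request:
step_arm(deltas=".009 0 -.0005 6 0; .0179 0 -.0019 12 0; .0266 0 -.0042 18 0; .0322 0 -.0063 22 0; .0322 0 -.0063 22 0")

```text
clock: 10.3
ee_pos: [0.5556, 0.1911, 0.0913]
orientation: [-1.575, -0.001, 0.125]
ft_force: [-4.0, -10.9, 12.7]
gripper_width: 0.0094
```

```bash
python3 - <<'E'
from h import *
s=ctrl.sense();print(s['ee_pos'],s['orientation'],s['ft_force'],s['gripper_width'])
e=s['ee_pos'][:2]-[.564,.1069];print(np.rad2deg(np.arctan2(e[1],e[0])),np.linalg.norm(e))
p,d=cams.snapshot("side");cv2.imwrite("pics/s6.png",cv2.resize(p[180:330,200:360],(640,600),interpolation=cv2.INTER_CUBIC))
E
```

```text
[0.5556498  0.1910547  0.09130098] [-1.57532404e+00 -7.96904246e-04  1.25038075e-01] [ -4.03214424 -10.92400476  12.65348984] 0.009405026185017618
95.66658966890749 0.08456795692121735
```

View pics/s6.png

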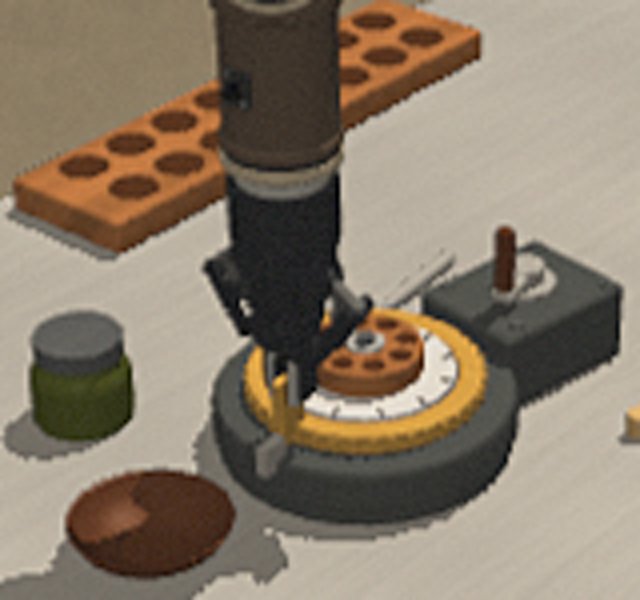

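Fin is in line with the mark (TCP at 95.7°, yaw gives 97.2°, mark 95.9°). Release and rise.

Request:
step_arm(deltas="0 0 0 0 .02; 0 0 0 0 .04; 0 0 0 0 .04; 0 0 0 0 .04; 0 0 0 0 .04")

```text
clock: 10.77
ee_pos: [0.5542, 0.195, 0.0891]
orientation: [-1.57, -0.001, 0.135]
ft_force: [0.0, -0.5, -0.1]
gripper_width: 0.0398
```

Request:
step_arm(deltas="0 -.02 0 0 .04; 0 -.05 0 0 .04; 0 -.085 0 0 .04; 0 -.12 0 0 .04; 0 -.14 0 0 .04")

```text
clock: 11.18
ee_pos: [0.555, 0.1957, 0.2327]
orientation: [-1.569, -0.004, 0.135]
ft_force: [0.8, -0.1, -0.0]
gripper_width: 0.0397
```

Request:
step_arm(deltas="-.04 -.01 0 0 .04; -.08 -.02 -.03 0 .04; -.11 -.03 -.06 0 .04; -.11 -.03 -.1 0 .04; -.11 -.03 -.14 0 .04")

```text
clock: 11.6
ee_pos: [0.4617, 0.0458, 0.2601]
orientation: [-1.572, -0.002, 0.138]
ft_force: [1.3, -0.7, -1.1]
gripper_width: 0.0401
```

```bash
python3 look.py t7; python3 -c "
from h import *
s=ctrl.sense();print(s['ee_pos'],s['ft_force'])
p,d=cams.snapshot('side');cv2.imwrite('pics/s7.png',p)"
```

```text
(52, 63) [(22.0, 11), (52.5, 13), (82.0, 10), (112.0, 14), (255.0, 4), (293.0, 10), (323.0, 12), (353.0, 59)]
(46, 53) [(81.5, 4), (103.0, 5), (251.0, 5), (352.5, 56)]
[0.46347676 0.03562712 0.25938733] [ 1.22311895 -7.61099046 -0.66639485]
```

View pics/t7.png

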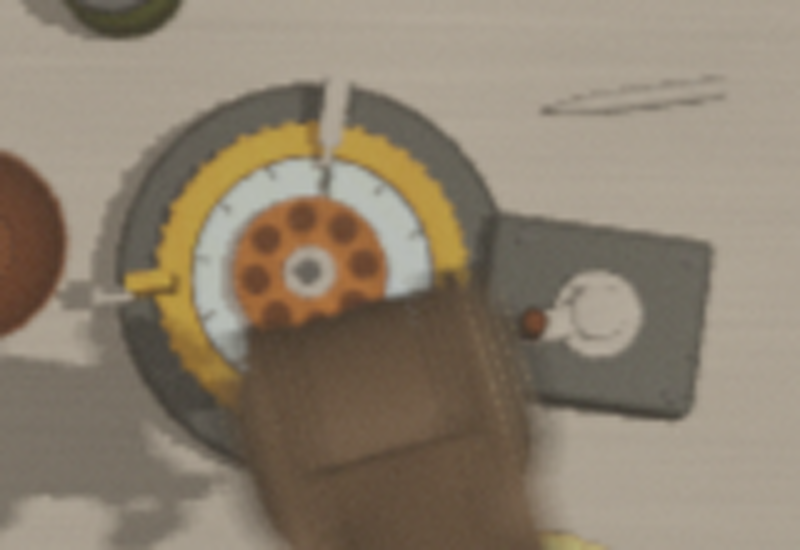

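View pics/s7.png

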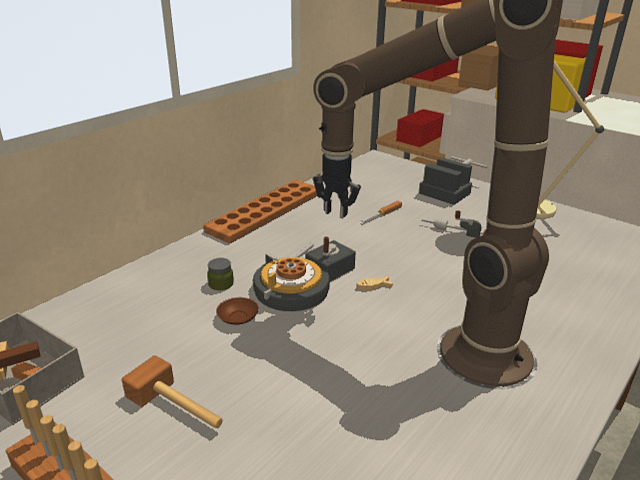

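```bash
python3 - <<'E'
from h import *
c=np.array([.564,.1069])
def az(x,y,z):
    e=onz("top",*zz(x,y),z)[:2]-c;return round(np.rad2deg(np.arctan2(e[1],e[0])),1),round(np.linalg.norm(e),4)
p,d=cams.snapshot("top");im=cv2.resize(p[225:255,240:280],(800,600),interpolation=cv2.INTER_CUBIC);cv2.imwrite("pics/m.png",im)
p0=np.load("top0.npz")["p"];cv2.imwrite("pics/m0.png",cv2.resize(p0[225:255,240:280],(800,600),interpolation=cv2.INTER_CUBIC))
print("fin",az(150,283,.1),"mark",az(115,293,.059))
hsv=cv2.cvtColor(p,cv2.COLOR_BGR2HSV)
# mark by brightness in initial picture
g=cv2.cvtColor(p0,cv2.COLOR_BGR2GRAY)
U=polar("top",p0,c,.059,98,122);gg=cv2.cvtColor(U,cv2.COLOR_BGR2GRAY).astype(float)
s=gg[8:24,170:220].mean(0);print([int(v) for v in s])
U=polar("top",p,c,.1,76,100);h=cv2.cvtColor(U,cv2.COLOR_BGR2HSV).astype(int)
print([(170+i)/2 for i,v in enumerate(h[28:40,170:220,1].mean(0)) if v>110])
E
```

```text
fin (np.float64(95.9), np.float64(0.0857)) mark (np.float64(95.8), np.float64(0.1097))
[85, 86, 87, 87, 86, 86, 85, 85, 84, 84, 83, 82, 82, 84, 85, 91, 106, 123, 140, 153, 156, 156, 158, 160, 157, 148, 135, 120, 105, 96, 91, 86, 84, 84, 84, 84, 85, 85, 85, 85, 84, 82, 81, 81, 82, 83, 84, 83, 84, 84]
[92.0, 92.5, 93.0, 93.5, 94.0, 94.5, 95.0, 95.5, 96.0, 96.5, 97.0, 97.5, 98.0, 98.5, 99.0, 99.5]
```

View pics/m.png

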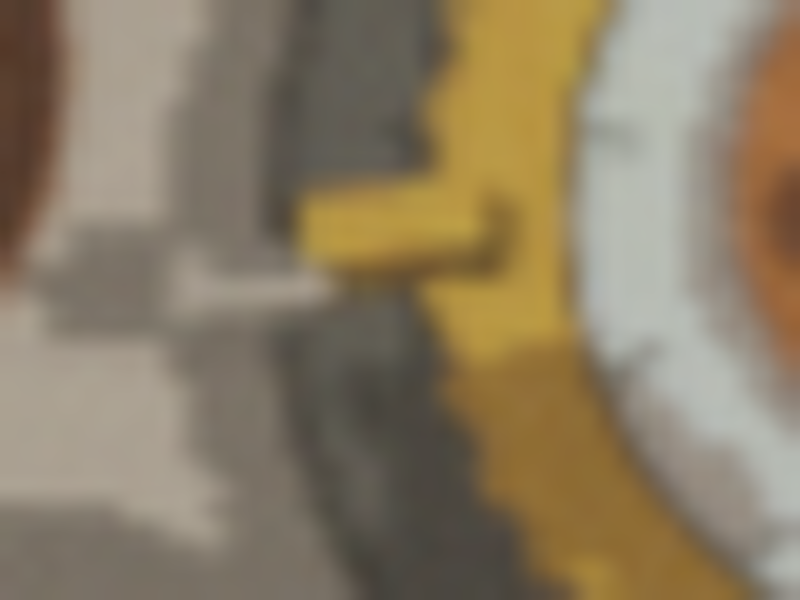

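```bash
python3 - <<'E'
from h import *
p0=np.load("top0.npz")["p"]
for z,r in ((.076,(72,80)),(.076,(80,88)),(.076,(88,100))):
    U=np.roll(polar("top",p0,(.564,.1069),z,60,104),100,axis=1)
    s=cv2.cvtColor(U,cv2.COLOR_BGR2HSV)[(r[0]-60)*2:(r[1]-60)*2,60:120,1].astype(float).mean(0)
    w=np.clip(np.median(s)-s-25,0,None);print(r,((np.arange(60)+60-100)*w).sum()/w.sum()/2)
s=ctrl.sense();print(abs(s['joint_vel']).max(),s['ft_force'])
E
```

```text
(72, 80) -7.045975160530607
(80, 88) -6.902374444824052
(88, 100) nan
0.06390733107239835 [ 0.16613422  0.60847474 -0.30895458]<stdin>:6: RuntimeWarning: invalid value encountered in scalar divide
```

Request:
step_arm(deltas="0 0 0 0 .04; 0 0 0 0 .04; 0 0 0 0 .04; 0 0 0 0 .04")

```text
clock: 12.08
ee_pos: [0.4633, 0.0472, 0.2586]
orientation: [-1.57, 0.0, 0.137]
ft_force: [-1.0, 0.2, 0.0]
gripper_width: 0.04
```

Pointer lies at −7.0°, the rib at about −7.4°, and the fin and mark both at about 95.8°. Handing in.

```bash
python3 -c "
from bench import ctrl
print(ctrl.sign_off())"
```

```text
the job is handed in; nothing more can be done
None
```

I wound the crank clockwise about 1.85 turns until the long rib was under the pointer. Then I gripped the collar's fin, turned it clockwise to the lock mark, let go and moved the arm clear. The job was handed in just after 12.1 s on the robot's clock.

- **Dial:** the last top-camera check put the rib at about -7.4° and the pointer at about -7.0°. That is about 0.4° off, against an allowed 3.4°.
- **Collar:** the fin was at about 95.8° and the mark at about 95.8–96°, against an allowed 5.7°. While gripped, the hand position read 95.7° and the wrist angle 97.2°.
- **Robot:** the gripper was about 0.26 m above the bench, above everything on it, and the wrist force was near zero.
- **Bystanders:** I moved none of them on purpose. The last pictures show those in view where they started, but I did not measure their positions.
- **Odd readings:** one of the three pointer measurements gave no result, so the pointer angle rests on the other two and the tip position. I also felt up to about 19 N at the wrist while winding, because the crank centre I worked from was about 1–2 mm off.

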